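Shut the marked valve in the sliding-cover air box

ROBOT

A 6-joint arm with a two-finger parallel gripper is mounted at the origin on the work surface. World frame = base frame: x ahead of the robot, y to its left, z up, the work surface at z = 0. Lengths are in m, angles in rad, forces in N, time in s.
With the tool pointing down it reaches from about 0.225 to 0.875 m from the base axis. Payload 3.4 kg.
Tool frame: the origin (TCP) lies between the finger pads; the fingertips stand 8 mm ahead of it and the grasp point (between the pads) lies 11 mm behind it; z points along the fingers, y is the line along which they close (so a half turn about z gives the same grasp; the last joint's range is limited). The gripper opens to 85 mm and grips with 20 to 120 N. Pads are 22 mm wide; open, the fingers measure 114 mm over their backs; the gripper's body (76 mm by 85 mm) begins 54 mm behind the grasp point. The pads swing forward as they close: fully open they stand 13 mm farther back than shut.
Start: joints at [-1.231, 0.276, 1.505, -0, 1.361, -0.121], TCP at [0.256, -0.515, 0.239] pointing down, gripper open.
Joint ranges: [-2.89, 2.89], [-0.75, 2.08], [0.22, 2.7], [-1.18, 4.32], [0.11, 2.71], [-2.7, 2.7]. Speed limits (rad/s): [2.57, 2.57, 3.14, 3.14, 3.14, 3.14].

INTERFACE

Orientations are given as a unit quaternion [w, x, y, z].
In Python, from rig import manip gives the robot as it stands.
- The arm moves only by the tool move_arm, never from a script. Its argument "deltas" is a list that holds one entry, the list of rows, each a list of 5 numbers: the shift along the tool's x, y, z normalised to -1 to 1, where 1 is 80 cm, then the turn about the tool's z normalised to -1 to 1, where 1 is 120 degrees, then the closure, from -1 (fully open) to 1 (shut). In form: [[[tx, ty, tz, twist, grip], ...]]. A call has 1 to 12 rows; each row is the pose to reach, as a shift and turn from the pose commanded when the call began, along the tool's axes at that moment; what a row does not reach only later rows make up. A row lasts 1/10 s, in which the tool goes at most 50 mm and 8.59 degrees, less where a joint would pass 70% of its speed; a pose out of reach is approached as far as the arm can. A call with a number of a shift or a turn outside -1 to 1 is refused whole. A call with a gripper value outside its range is refused whole. The fingers move at their own pace and stop on an object; "squeeze" is the grip in N (left out, the last holds). Time passes only in rows, so rows that repeat a pose let the fingers close. It gives the time, the measured TCP pose, the force, the opening and the grip force at its end, in the units of the state.
- manip.get_state(): the state, without advancing time (a new reading comes with each control period).
- manip.get_image(name): name is "side" or "top" or "wrist"; returns the picture (400x640x3 uint8, red, green, blue); there is no depth.
- manip.camera_params(name): a dict with "fx", "fy", "cx", "cy" (pixels), "dist" ([k1, k2, p1, p2, k3] as OpenCV has them; the pictures are not rectified), "R" (3x3) and "t" (3): a world point X has camera coordinates R X + t; the wrist camera has in their place "tool_from_camera" (4x4, takes a point from camera to tool coordinates, whose origin is the TCP and whose axes are the flange's). Camera axes: x right, y down, z forward; pixel columns grow to the right and rows downward; lengths in m; the calibration is good to about 2 mm. A picture is of the moment at which its call begins: read the wrist's pose just before it. camera_params takes no time and is no camera call.
- manip.sign_off(): hands the job in; it is judged then, once.
The state is a dict: "clock": time; "qpos": joint angles; "qd": joint speeds; "effort": joint torques, N m; "position": TCP position; "ee_rot": TCP orientation; "contact_force": force on the tool from outside, world axes, zero at the start; "moment": the same for the moment, N m; "width": finger opening in m; "gripper_force": force on a finger pad.
Only numpy, scipy, OpenCV 4.12 (cv2) and the standard library are available. Lean on these libraries where they do the work, as an engineer would, in place of code of your own. Each camera call takes 0.05 s, during which the arm holds its last target. There are 200 camera calls.

TASK

The air line to the tool we have finished with must be shut off at the wooden manifold box. Without gripping or lifting anything, push the box's cover aside with the fingertips, all the way over to the other end of the box, to bare the two valve handles, then push the handle that carries a round disc shut, a quarter turn clockwise seen from above, until it lies fully across its pipe. Leave the plain handle as it is and the other things on the bench where they are.

Things in the scene. Friction and masses are not known exactly. Their poses are not given: they have to be found in the camera images.
- manifold_box: Wooden box fixed to the bench, 270 (x) by 376 (y) by 92 mm high, walls 12 mm. Origin: centre of its underside. Its +y half is an open well with two valves, its -y half a closed deck. Deck and side ledges lie 80 mm above the bench; the walls rise to 92 mm and guide the cover along y.
- well (a point): Centre of the floor of the box's open well, 10 mm above the bench, at y = 88 mm in the box frame. The well is 176 mm long (y) and, between the ledges, 218 mm wide (x). Brass pipes (along y) and valve bodies on its floor rise to 36 mm above the bench; the handles lie above them.
- cover: Loose plywood cover, 240 (x) by 176 (y) by 8 mm, 0.2 to 0.4 kg, 3 mm play to each guide wall; axes as the box. Origin: centre of its underside, 80 mm above the bench. A dark batten stands across its middle (120 by 18 mm in y, top 108 mm above the bench), to push against. Starts over the well (y +66 to +85 mm in the box frame); slides in the box's -y over the deck up to the end wall (y -88 mm).
- handle_disc (a joint): Turn of the marked handle, rad: 0 = open, pointing along the box's +y, along its pipe; grows clockwise seen from above to the stop at 1.571 = shut, pointing along the box's +x, across its pipe. Starts at 0 to 0.25, takes 0.1 N m (about 2.5 N at the disc), stays where it is left.
- disc_pivot (a point): On the upright turning axis of the marked handle, at its mid-height, 60 mm above the bench (in the box frame y = 45 mm, x = -50 or +42 mm: the two valves swap places). The handle is a steel bar 12 mm wide, 8 mm thick, hub 20 mm across, reaching 58 mm from the axis with its disc.
- disc_end (a point): Centre of the steel disc on the marked handle, 28 mm in diameter and 12 mm thick (54 to 66 mm above the bench), 44 mm from the turning axis.
- handle_plain (a joint): Turn of the other valve handle, a plain straight bar without a disc, same directions and range; starts at 0 to 0.25; to be left alone.
- plain_end (a point): Point on the plain handle (bar 12 mm wide, 56 mm long from its axis), 44 mm from its turning axis, 60 mm above the bench.
- nut: Loose brass nut, 24 mm across, 12 mm high, on the floor of the well; leave it. Origin: centre of its underside.
- bowl: Steel bowl, 170 mm across, 75 mm high, beyond the box's +y end; leave it. Origin: centre of its underside.
- brush: Paint brush lying on the bench between the robot and the box; leave it.
- jar: Amber jar, 66 mm across, 80 mm high, off the box's -y end; leave it. Origin: centre of its underside.
- bottle: White bottle, 66 mm across, 170 mm high, off the box's -y end; leave it. Origin: centre of its underside.
- offcut: Wooden offcut, 50 by 140 by 27 mm, beyond the box (+x side); leave it. Origin: centre of its underside.
- sanding_block: Cork sanding block, 60 by 100 by 40 mm, beyond the box (+x side); leave it. Origin: centre of its underside.

How it is judged:
By the outcome, as a careful person would: the job done as asked, in the order asked, and still so for the second after the job is handed in, with the robot touching nothing.
It also fails if it takes over 51 s, if anything falls off the work surface, if the arm or the gripper's body presses on something with over 40 N, if the wrist force passes 120 N, or if a joint passes its speed limit or range.

## Working session

There is one attempt and no reset: what is moved stays moved. The work goes in short steps, Python scripts to look and compute and a tool call to move; the robot and the scene stay as the last step left them, time stands still between calls to the robot, and variables do not carry over. Pictures are saved under pics/ and viewed, at most 10 in all, crops included, and the job is handed in when it is done.

Besides the shell and the picture viewer there is one more tool, called after ">>>" by a JSON object that holds its "name" and its "arguments", one argument or row to a line. move_arm: Moves the arm, as the interface text tells. Scaled input: -1 to 1 covers 80 cm each way for a shift and 120 degrees each way for a turn. Its arguments: {"type":"object","properties":{"deltas":{"type":"array","items":{"type":"array","items":{"type":"array","items":{"type":"number","minimum":-1,"maximum":1}}}},"squeeze":{"type":"number"}},"required":["deltas"]}

```bash
ls; mkdir -p pics; python3 - <<'E'
from rig import manip
import cv2,numpy as np
s=manip.get_state();print({k:np.round(v,3).tolist() for k,v in s.items()})
for n in("top","side"):
    im=manip.get_image(n);cv2.imwrite(f"pics/{n}0.png",im[:,:,::-1])
    p=manip.camera_params(n);print(n,{k:np.round(v,4).tolist() for k,v in p.items()})
print(manip.camera_params("wrist"))
E
```

```text
pics
{'clock': 0.0, 'qpos': [-1.231, 0.277, 1.506, -0.0, 1.361, -0.121], 'qd': [0.002, 0.002, 0.0, -0.002, 0.0, 0.002], 'effort': [-0.003, -41.679, -24.581, -0.001, 0.011, 0.0], 'position': [0.255, -0.515, 0.238], 'ee_rot': [-0.001, 0.974, 0.228, -0.0], 'contact_force': [0.129, 0.728, 0.636], 'moment': [0.026, 0.015, -0.052], 'gripper_force': 0.0, 'width': 0.086}
top {'fx': 477.1857, 'fy': 477.1857, 'cx': 311.2809, 'cy': 202.96, 'dist': [-0.0302, 0.0, 0.0, 0.0, 0.0], 'R': [[0.008, -0.9997, 0.0232], [-0.9972, -0.0097, -0.0748], [0.075, -0.0226, -0.9969]], 't': [0.0071, 0.5942, 1.2302]}
side {'fx': 376.6635, 'fy': 376.6635, 'cx': 317.4262, 'cy': 187.2231, 'dist': [0.0233, 0.0, 0.0, 0.0, 0.0], 'R': [[0.999, -0.0412, -0.0173], [-0.041, -0.6927, -0.7201], [0.0177, 0.7201, -0.6937]], 't': [-0.5949, 0.0927, 1.0727]}
{'fx': 323.3600246142814, 'fy': 323.3600246142814, 'cx': 318.0875460576254, 'cy': 192.72200380068492, 'dist': array([0.02189821, 0.        , 0.        , 0.        , 0.        ]), 'tool_from_camera': array([[-5.88279528e-04, -9.44948005e-01, -3.27219991e-01,
         8.40225539e-02],
       [ 9.99999560e-01, -7.94913319e-04,  4.97746134e-04,
        -1.56661357e-03],
       [-7.30455745e-04, -3.27219554e-01,  9.44948057e-01,
        -1.34443763e-01],
       [ 0.00000000e+00,  0.00000000e+00,  0.00000000e+00,
         1.00000000e+00]])}
```

View pics/top0.png

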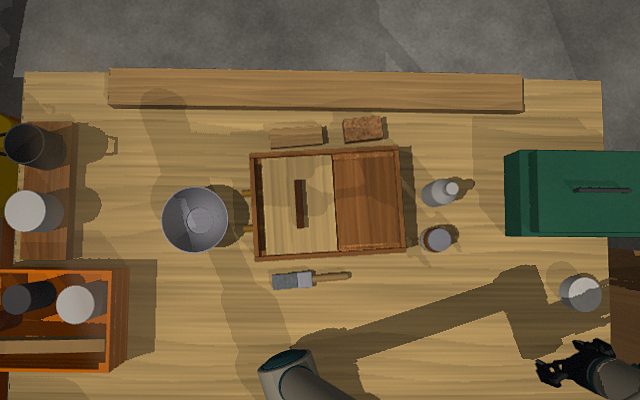

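View pics/side0.png

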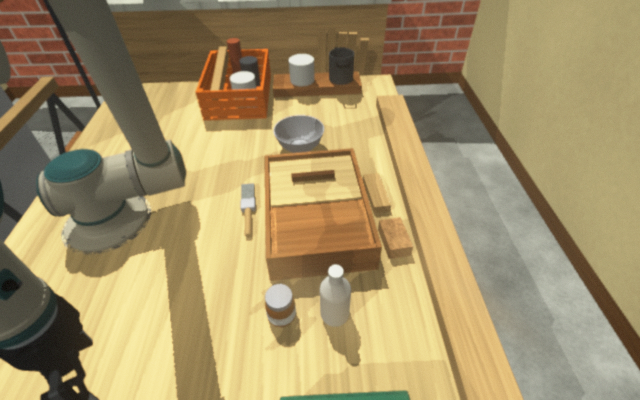

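The top view shows the box with corners near (250,153), (403,147), (407,250) and (257,261). The dark batten is at (300,203), the bowl at (195,218), the bottle at (440,192), the jar at (437,238) and the brush at (310,280).

```bash
cat > h.py <<'E'
import numpy as np,cv2
from scipy.spatial.transform import Rotation as Ro
def cam(n,s=None):
    from rig import manip
    p=manip.camera_params(n);K=np.array([[p['fx'],0,p['cx']],[0,p['fy'],p['cy']],[0,0,1]])
    if n=="wrist":
        w,x,y,z=s['ee_rot'];T=np.eye(4);T[:3,:3]=Ro.from_quat([x,y,z,w]).as_matrix();T[:3,3]=s['position']
        C=T@p['tool_from_camera'];return K,np.array(p['dist']),C[:3,:3],C[:3,3]
    R=np.array(p['R']);return K,np.array(p['dist']),R.T,-R.T@np.array(p['t'])
def onplane(c,px,z):
    K,d,R,o=c
    u=cv2.undistortPoints(np.array(px,float).reshape(-1,1,2),K,d)[:,0]
    r=np.c_[u,np.ones(len(u))]@R.T
    return o+r*((z-o[2])/r[:,2])[:,None]
E
python3 - <<'E'
import cv2,numpy as np
from h import *
im=cv2.imread("pics/top0.png");c=cam("top")
hsv=cv2.cvtColor(im,cv2.COLOR_BGR2HSV)
for q in [(300,203),(320,180),(370,200),(252,200),(330,153),(405,200),(240,150)]:print(q,hsv[q[1],q[0]])
cv2.imwrite("pics/crop.png",cv2.resize(im[135:275,235:425],None,fx=4,fy=4,interpolation=cv2.INTER_CUBIC))
E
```

```text
(300, 203) [ 12 186  63]
(320, 180) [ 19 123 172]
(370, 200) [ 14 176 116]
(252, 200) [ 14 181  90]
(330, 153) [ 13 177  91]
(405, 200) [ 18 117  72]
(240, 150) [ 19 123 149]
```

View pics/crop.png

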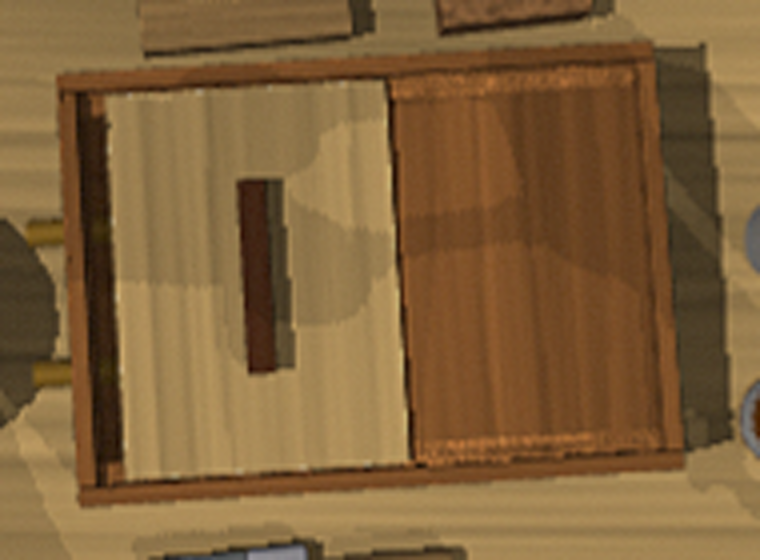

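The box rim corners in the crop are (57,75), (651,42), (684,453) and (80,490). The batten spans (237,180) to (275,373), and the cover's right edge runs from (388,80) to (410,465).

```bash
python3 - <<'E'
from h import *
from rig import manip
c=cam("top");P=lambda l,z:onplane(c,[((u-1.5)/4+235,(v-1.5)/4+135) for u,v in l],z)
b=P([(57,75),(651,42),(684,453),(80,490)],.092)[:,:2];print(b.round(4))
L=lambda i,j:np.linalg.norm(b[i]-b[j]);print(L(0,1),L(3,2),L(0,3),L(1,2))
d=(b[0]-b[1])+(b[3]-b[2]);e=(b[0]-b[3])+(b[1]-b[2])
psi=np.arctan2(d[1],d[0])-np.pi/2;psi2=np.arctan2(e[1],e[0]);ps=(psi*376+psi2*270)/646
ctr=b.mean(0);print("psi",psi,psi2,ps,"ctr",ctr)
R=np.array([[np.cos(ps),-np.sin(ps)],[np.sin(ps),np.cos(ps)]])
print("batten",(P([(237,180),(268,178),(275,372),(248,375)],.108)[:,:2]-ctr)@R)
print("cover",(P([(105,95),(388,80),(410,465),(123,480)],.088)[:,:2]-ctr)@R)
s=manip.get_state();w,x,y,z=s['ee_rot'];M=Ro.from_quat([x,y,z,w]).as_matrix();print(M.round(4),s['position'])
E
```

```text
[[ 0.7112  0.1705]
 [ 0.7368 -0.2015]
 [ 0.4796 -0.2205]
 [ 0.4543  0.1518]]
0.3728032122136514 0.3732335384183051 0.25760175525664347 0.2578819996073102
psi 0.06828129493298474 0.07321299660654695 0.07034253247456647 ctr [ 0.59545877 -0.0249162 ]
batten [[ 0.0547639   0.07870722]
 [ 0.05486549  0.05967082]
 [-0.06399503  0.06264485]
 [-0.0648015   0.07914631]]
cover [[ 0.11554753  0.15793291]
 [ 0.1146664  -0.01941219]
 [-0.12600879 -0.01725512]
 [-0.12407872  0.15992854]]
[[ 8.957e-01  4.447e-01 -6.000e-04]
 [ 4.447e-01 -8.957e-01  1.500e-03]
 [ 2.000e-04 -1.600e-03 -1.000e+00]] [ 0.25551785 -0.51460378  0.23852561]
```

>>> {"name": "move_arm", "arguments": {
  "deltas": [
    [[0.703, -0.498, 0, 0.187, 1], [0.703, -0.498, 0, 0.187, 1], [0.703, -0.498, 0, 0.187, 1], [0.703, -0.498, 0, 0.187, 1], [0.703, -0.498, 0, 0.187, 1], [0.703, -0.498, 0, 0.187, 1], [0.703, -0.498, 0, 0.187, 1], [0.703, -0.498, 0, 0.187, 1], [0.703, -0.498, 0, 0.187, 1], [0.703, -0.498, 0, 0.187, 1], [0.703, -0.498, 0, 0.187, 1], [0.703, -0.498, 0, 0.187, 1]]
  ]
}}

```text
clock: 1.3
position: [0.5398, 0.0142, 0.239]
ee_rot: [0.0, 0.999, 0.035, -0.0]
contact_force: [1.4, -0.7, 0.9]
width: 0.0
gripper_force: 0.0
```

>>> {"name": "move_arm", "arguments": {
  "deltas": [
    [[0.06, -0.094, 0, 0, 1], [0.06, -0.094, 0, 0, 1], [0.06, -0.094, 0, 0, 1], [0.06, -0.094, 0.06, 0, 1], [0.06, -0.094, 0.11, 0, 1], [0.06, -0.094, 0.14, 0, 1], [0.06, -0.094, 0.16, 0, 1], [0.06, -0.094, 0.17, 0, 1], [0.06, -0.094, 0.17, 0, 1], [0.06, -0.094, 0.17, 0, 1], [0.06, -0.094, 0.17, 0, 1]]
  ]
}}

```text
clock: 2.4
position: [0.5829, 0.0903, 0.1046]
ee_rot: [0.0, 0.999, 0.034, 0.001]
contact_force: [0.1, -0.3, -0.5]
width: -0.0001
gripper_force: 0.0
```

```bash
python3 - <<'E'
from h import *
from rig import manip
s=manip.get_state();print(s['position'],s['contact_force'],s['ee_rot'])
cv2.imwrite("pics/w1.png",manip.get_image("wrist")[:,:,::-1])
E
```

```text
[0.5829188  0.09026054 0.1045533 ] [ 0.07976211 -0.33106024 -0.4678836 ] [9.03629350e-05 9.99404148e-01 3.44940191e-02 1.22579319e-03]
```

View pics/w1.png

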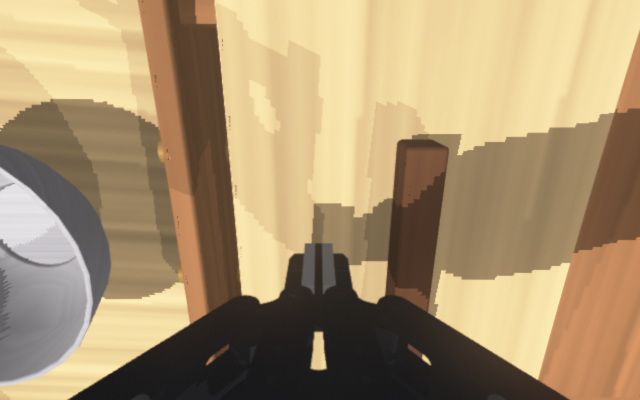

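The wrist view shows the closed fingertips at (318,260) just above the cover. The batten is to their right at (418,230), so the path is clear to push.

>>> {"name": "move_arm", "arguments": {
  "deltas": [
    [[0, 0.012, 0, 0, 1], [0, 0.026, 0, 0, 1], [0, 0.04, 0, 0, 1], [0, 0.054, 0, 0, 1], [0, 0.068, 0, 0, 1], [0, 0.082, 0, 0, 1], [0, 0.096, 0, 0, 1], [0, 0.11, 0, 0, 1], [0, 0.124, 0, 0, 1], [0, 0.138, 0, 0, 1], [0, 0.15, 0, 0, 1], [0, 0.16, 0, 0, 1]]
  ]
}}

```text
clock: 3.65
position: [0.5909, -0.0379, 0.1035]
ee_rot: [-0.0, 0.999, 0.034, 0.0]
contact_force: [-0.4, 5.7, 5.4]
width: 0.0002
gripper_force: 2.9
```

>>> {"name": "move_arm", "arguments": {
  "deltas": [
    [[0, 0.012, 0, 0, 1], [0, 0.022, 0, 0, 1], [0, 0.032, 0, 0, 1], [0, 0.04, 0, 0, 1], [0, 0.046, 0, 0, 1], [0, 0.051, 0, 0, 1], [0, 0.055, 0, 0, 1], [0, 0.055, 0, 0, 1]]
  ]
}}

```text
clock: 4.45
position: [0.5938, -0.0819, 0.1032]
ee_rot: [0.0, 0.999, 0.034, -0.0]
contact_force: [0.4, 3.7, 3.2]
width: -0.0002
gripper_force: 1.6
```

```bash
python3 - <<'E'
from h import *
from rig import manip
s=manip.get_state();print(s['position'],s['contact_force'])
im=manip.get_image("top")[:,:,::-1];cv2.imwrite("pics/top1.png",im)
cv2.imwrite("pics/crop1.png",cv2.resize(im[135:275,235:425],None,fx=4,fy=4,interpolation=cv2.INTER_CUBIC))
E
```

```text
[ 0.59378038 -0.08185282  0.10323589] [0.40463147 3.66728816 3.24772524]
```

View pics/crop1.png

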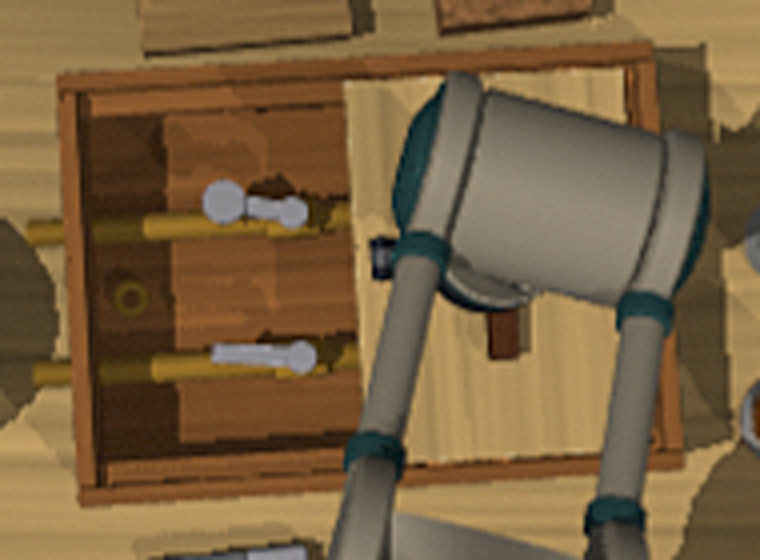

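The cover is nearly across, with a small gap left at the right wall (x≈625 to 638). The disc handle is the upper one, with its disc at (225,202) and hub at (292,212). The plain handle is the lower one.

>>> {"name": "move_arm", "arguments": {
  "deltas": [
    [[0, 0.003, 0, 0, 1], [0, 0.006, 0, 0, 1], [0, 0.009, 0, 0, 1], [0, 0.011, 0, 0, 1], [0, 0.011, 0, 0, 1]]
  ]
}}

```text
clock: 5.0
position: [0.5944, -0.0903, 0.1031]
ee_rot: [0.0, 0.999, 0.034, -0.0]
contact_force: [-0.4, 3.2, 2.1]
width: 0.0002
gripper_force: 1.7
```

>>> {"name": "move_arm", "arguments": {
  "deltas": [
    [[0, 0.002, 0, 0, 1], [0, 0.004, 0, 0, 1], [0, 0.006, 0, 0, 1], [0, 0.006, 0, 0, 1]]
  ]
}}

```text
clock: 5.4
position: [0.5942, -0.0909, 0.1032]
ee_rot: [-0.004, 0.999, 0.034, -0.001]
contact_force: [-1.2, 12.9, 4.1]
width: -0.0002
gripper_force: 6.6
```

The force jumped to 13 N with no further travel, so the cover is against the end wall. I'll back off and lift, then measure the handles.

>>> {"name": "move_arm", "arguments": {
  "deltas": [
    [[0, -0.02, 0, 0, 1], [0, -0.03, 0, 0, 1], [0, -0.04, -0.04, 0, 1], [0, -0.05, -0.09, 0, 1], [0, -0.05, -0.09, 0, 1], [0, -0.05, -0.09, 0, 1]]
  ]
}}

```text
clock: 6.0
position: [0.5928, -0.0553, 0.1763]
ee_rot: [0.001, 0.999, 0.035, 0.001]
contact_force: [-0.7, -0.0, -0.2]
width: -0.0002
gripper_force: 0.0
```

```bash
python3 - <<'E'
from h import *
from rig import manip
s=manip.get_state();w,x,y,z=s['ee_rot'];print(s['position'],s['ee_rot'])
c=cam("top");ps=.0703;R=np.array([[np.cos(ps),-np.sin(ps)],[np.sin(ps),np.cos(ps)]]);ctr=np.array([.5907,-.0253])
print("tcp box",(np.array(s['position'][:2])-ctr)@R)
im=cv2.imread("pics/top1.png")
P=lambda l,z:onplane(c,[((u-1.5)/4+235,(v-1.5)/4+135) for u,v in l],z)[:,:2]
print("disc,hub,plain end,hub\n",((P([(225,202),(293,212),(213,353),(301,357)],.066)-ctr)@R).round(4))
print("nut",(P([(130,298)],.022)-ctr)@R)
im=manip.get_image("wrist")[:,:,::-1];cv2.imwrite("pics/w2.png",im)
E
```

```text
[ 0.59279853 -0.0553024   0.17633575] [0.0012216  0.99938568 0.03500018 0.00132489]
tcp box [-1.40821613e-05 -3.00756951e-02]
disc,hub,plain end,hub
 [[ 0.0512  0.0874]
 [ 0.0423  0.0448]
 [-0.0439  0.1006]
 [-0.0498  0.0454]]
nut [[-0.00313546  0.15373719]]
```

View pics/w2.png

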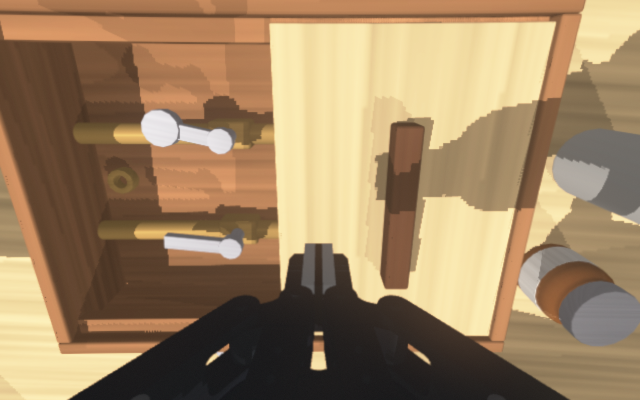

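The wrist view shows both handles bared: disc at (160,128), hub at (220,140). The disc pivot is at box (42,45) mm and the handle stands at about 0.21 rad. Next I'll move into the well on the -x side of the disc.

>>> {"name": "move_arm", "arguments": {
  "deltas": [
    [[0.015, -0.06, 0, 0, 1], [0.015, -0.12, 0, 0, 1], [0.015, -0.15, 0, 0, 1], [0.015, -0.15, 0, 0, 1], [0.015, -0.15, 0.05, 0, 1], [0.015, -0.15, 0.09, 0, 1], [0.015, -0.15, 0.12, 0, 1], [0.015, -0.15, 0.14, 0, 1], [0.015, -0.15, 0.15, 0, 1], [0.015, -0.15, 0.15, 0, 1], [0.015, -0.15, 0.15, 0, 1]]
  ]
}}

```text
clock: 7.15
position: [0.5962, 0.0651, 0.0555]
ee_rot: [0.0, 0.999, 0.034, 0.0]
contact_force: [1.0, -0.7, 1.0]
width: 0.0002
gripper_force: 0.0
```

```bash
cat > st.py <<'E'
from h import *
from rig import manip
s=manip.get_state();ps=.0703;R=np.array([[np.cos(ps),-np.sin(ps)],[np.sin(ps),np.cos(ps)]]);ctr=np.array([.5907,-.0253])
print("tcp box",(np.array(s['position'][:2])-ctr)@R,s['position'][2],s['contact_force'])
E
python3 st.py
```

```text
tcp box [0.01187664 0.0897737 ] 0.055511758674764204 [ 1.03189715 -0.67726967  0.97547829]
```

>>> {"name": "move_arm", "arguments": {
  "deltas": [
    [[0.012, -0.004, 0, 0, 1], [0.024, -0.007, 0, 0, 1], [0.034, -0.009, 0, 0, 1], [0.043, -0.011, 0, 0, 1], [0.055, -0.008, 0, 0, 1], [0.066, -0.005, 0, 0, 1], [0.072, 0.001, 0, 0, 1], [0.078, 0.006, 0, 0, 1], [0.082, 0.013, 0, 0, 1], [0.085, 0.02, 0, 0, 1], [0.085, 0.023, 0, 0, 1], [0.085, 0.023, 0, 0, 1]]
  ]
}}

```text
clock: 8.35
position: [0.6664, 0.0527, 0.0554]
ee_rot: [-0.001, 0.999, 0.034, 0.002]
contact_force: [1.5, 4.4, -2.3]
width: 0.0001
gripper_force: 2.2
```

```bash
python3 st.py
```

```text
tcp box [0.08097401 0.07245367] 0.05539006396604477 [ 1.54878911  4.42768957 -2.3087938 ]
```

>>> {"name": "move_arm", "arguments": {
  "deltas": [
    [[0, 0.003, 0, 0, 1], [0, 0.005, 0, 0, 1], [0, 0.005, 0, 0, 1]]
  ]
}}

```text
clock: 8.65
position: [0.6664, 0.0523, 0.0555]
ee_rot: [-0.004, 0.999, 0.034, 0.002]
contact_force: [2.1, 12.5, -2.5]
width: 0.0001
gripper_force: 6.3
```

```bash
python3 st.py
```

```text
tcp box [0.08098072 0.07204616] 0.055461310269307215 [ 2.14484548 12.45128144 -2.47719944]
```

The force rose to 12.5 N with no motion, so the handle is at its stop. I'll back off, lift and check.

>>> {"name": "move_arm", "arguments": {
  "deltas": [
    [[0, -0.012, 0, 0, 1], [0, -0.02, 0, 0, 1], [0, -0.02, -0.05, 0, 1], [0, -0.02, -0.11, 0, 1], [0, -0.02, -0.17, 0, 1], [-0.05, 0.04, -0.2, 0, 1], [-0.1, 0.09, -0.2, 0, 1], [-0.15, 0.14, -0.2, 0, 1], [-0.2, 0.18, -0.2, 0, 1], [-0.2, 0.2, -0.2, 0, 1], [-0.2, 0.2, -0.2, 0, 1]]
  ]
}}

```text
clock: 9.75
position: [0.5138, -0.1272, 0.2161]
ee_rot: [0.002, 0.999, 0.032, -0.0]
contact_force: [0.3, 0.5, 0.3]
width: -0.0
gripper_force: 0.0
```

```bash
python3 st.py; python3 - <<'E'
from h import *
from rig import manip
im=manip.get_image("top")[:,:,::-1];cv2.imwrite("pics/top2.png",im)
cv2.imwrite("pics/crop2.png",cv2.resize(im[135:275,235:425],None,fx=4,fy=4,interpolation=cv2.INTER_CUBIC))
E
```

```text
tcp box [-0.08384364 -0.0962468 ] 0.21613604113912044 [0.33795143 0.50257779 0.32645269]
```

View pics/crop2.png

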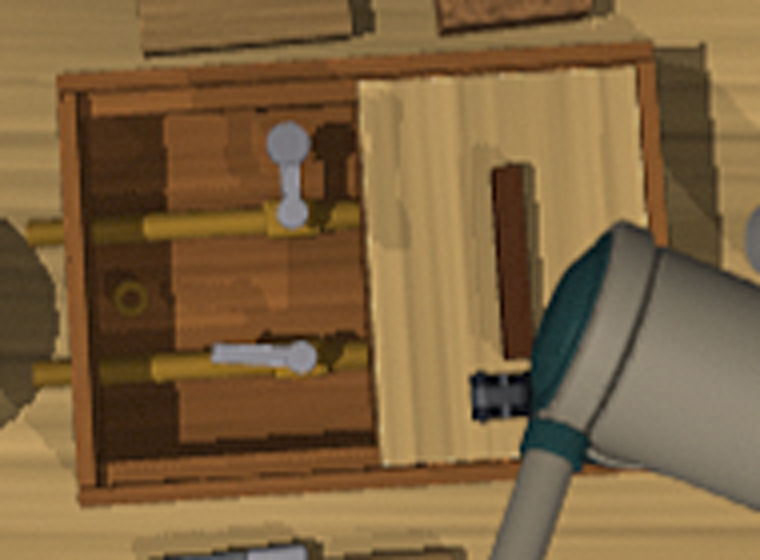

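The disc is at (288,143), straight across the pipe from its hub at (293,212) and parallel to the box's end walls. The plain handle and nut haven't moved, and the cover is flush with the end wall at x≈638.

```bash
python3 -c "
from rig import manip;print(manip.sign_off())"
```

```text
the job is handed in; nothing more can be done
None
```

The cover is pushed fully over against the other end wall and the disc handle is shut at its stop, across its pipe; in the final top view the plain handle and nut were unmoved, and the job is handed in (verdict not shown).

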